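# Put the detailing products back with their tools

### The arm

A 7-joint arm with a two-finger parallel gripper is mounted at the origin on the work surface. World frame = base frame: x ahead of the robot, y to its left, z up, the work surface at z = 0. Lengths are in m, angles in rad, forces in N, time in s.
With the tool pointing down it reaches from about 0.425 to 0.925 m from the base axis. Payload 6.8 kg.
Tool frame: the origin (TCP) lies on the centre line of the jaws, within the pads' length; the fingertips stand bot.tip_reach ahead of it and the grasp point (between the pads) lies 3 mm ahead of it (bot.tip_reach is the distance from the TCP to the fingertips, in m); z points along the fingers, y is the line along which they close (so a half turn about z gives the same grasp; the last joint's range is limited). The gripper opens to 85 mm and grips with 20 to 120 N. Pads are 22 mm wide; open, the fingers measure 114 mm over their backs; the gripper's body (76 mm by 85 mm) begins 54 mm behind the grasp point. The pads swing forward as they close: fully open they stand 13 mm farther back than shut.
Start: joints at [-0.108, 0.477, 0.022, 1.555, -0.011, 1.109, -0.083], TCP at [0.675, 0, 0.253] pointing down, gripper open.
Joint ranges: [-2.96, 2.96], [-0.34, 2.1], [-1.41, 1.46], [0.24, 2.44], [-1.37, 4.51], [0.17, 1.92], [-2.96, 2.96]. Speed limits (rad/s): [2.39, 2.39, 3.14, 3.14, 3.14, 3.14, 3.14].

### API

Orientations are given as a unit quaternion [w, x, y, z].
In Python, from station import bot gives the robot as it stands.
- The arm moves only by the tool jog_arm, never from a script. Its argument "deltas" is a list of rows, each a list of 7 numbers: the shift along the world's x, y, z in m, then the turn, a rotation vector about the world's x, y, z in rad, then the opening, from 0 (shut) to 1 (fully open). In form: [[x, y, z, rx, ry, rz, grip], ...]. A call has 1 to 10 rows; each row shifts and turns the commanded pose from where the row before left it; what a row does not reach is not made up. A row lasts 1/10 s, in which the tool goes at most 50 mm and 8.59 degrees, less where a joint would pass 70% of its speed; a pose out of reach is approached as far as the arm can. A call with a gripper value outside its range is refused whole. The fingers move at their own pace and stop on an object; "newtons" is the grip in N (left out, the last holds). Time passes only in rows, so rows that do not move let the fingers close. It gives the time, the measured TCP pose, the force, the opening and the grip force at its end, in the units of the state.
- bot.get_obs(): the state, without advancing time (a new reading comes with each control period).
- bot.read_camera(name): name is "scene" or "side" or "wrist"; returns a dict with "img" (480x640x3 uint8, red, green, blue), "K" (3x3 intrinsics, pixels), "eye" and "attitude" of the camera in the world. Camera axes: x right, y down, z forward; pixel columns grow to the right and rows downward; lengths in m; the calibration is good to about 2 mm. A picture is of the moment at which its call begins. There is no depth.
- bot.hand_in(): hands the job in; it is judged then, once.
The state is a dict: "t": time; "q": joint angles; "joint_vel": joint speeds; "joint_torque": joint torques, N m; "eef_pos": TCP position; "tool_rot": TCP orientation; "contact_force": force on the tool from outside, world axes, zero at the start; "torque": the same for the moment, N m; "gripper_width": opening from 0.0 (shut) to 1.0 (fully open); "grasp_force": force on a finger pad.
Only numpy, scipy, OpenCV 4.12 (cv2) and the standard library are available. Lean on these libraries where they do the work, as an engineer would, in place of code of your own. Each camera call takes 0.05 s, during which the arm holds its last target. There are 200 camera calls.

### The job

On the detailing trolley the three products stand with the wrong tools: put the tall compound bottle in front of the polishing disc, the squat wax jar in front of the applicator block and the flat cleaner tin in front of the scrubbing brushes, each standing upright in the middle of the product bed of that organiser. Every bed you need is taken, so park one product on the way (the spare organiser's product bed is free and must be empty again at the end). Do not let a product fall over, and leave the roll of tape, the gauge and the screwdriver where they are.

Things in the scene. Friction and masses are not known exactly. Their poses are not given: they have to be found in the camera images.
- bottle: tall round black polishing-compound bottle, loose, 0.18 to 0.35 kg. Body 54 mm in diameter up to 78 mm, then a shoulder, then a white round screw cap 30 mm in diameter from 100 to 130 mm (its top). Origin at the centre of its underside, z up its axis. Easily gripped from above by the cap at about 115 mm
- jar: squat round white wax jar with a metal screw lid, loose, 0.15 to 0.31 kg, 60 mm tall; jar 58 mm in diameter, lid 60 mm in diameter from 42 to 60 mm. Origin at the centre of its underside, z up its axis. Grip across the lid or just below it
- tin: flat rectangular metal cleaner tin with a paper band, loose, 0.21 to 0.42 kg: 60 mm (its x) by 36 mm (its y), 100 mm tall, with a black cap 22 mm in diameter on the middle of the top that ends at 118 mm. Origin at the centre of its underside, z up. Grip across the 36 mm near the top, about 85 mm up; it fits a product bed when its sides are roughly parallel to the bed's
- org_disc: Fixed grey organiser, 88 (y) x 176 mm (x), rims 4 mm thick, 14 mm high. Two beds, 80 x 80 mm inside, floors 6 mm up. Origin: under the product bed's centre, on the trolley top. Tool bed: centred 86 mm along +x (away from the robot, within 0.14 rad). In it a round polishing disc, 74 mm across: dark rubber, grey plate, steel spindle, top at 45 mm
- org_block: Fixed grey organiser, 88 (y) x 176 mm (x), rims 4 mm thick, 14 mm high. Two beds, 80 x 80 mm inside, floors 6 mm up. Origin: under the product bed's centre, on the trolley top. Tool bed: centred 86 mm along +x (away from the robot, within 0.14 rad). In it a hand applicator block: white slab 50 x 76 mm with a black grip on it, top at 36 mm
- org_brush: Fixed grey organiser, 88 (y) x 176 mm (x), rims 4 mm thick, 14 mm high. Two beds, 80 x 80 mm inside, floors 6 mm up. Origin: under the product bed's centre, on the trolley top. Tool bed: centred 86 mm along +x (away from the robot, within 0.14 rad). In it two wooden scrubbing brushes, bars 22 x 74 mm side by side, pale bristles up, top at 36 mm
- org_free: Fixed grey organiser, 88 (y) x 176 mm (x), rims 4 mm thick, 14 mm high. Two beds, 80 x 80 mm inside, floors 6 mm up. Origin: under the product bed's centre, on the trolley top. Tool bed: centred 86 mm along +x (away from the robot, within 0.14 rad). The spare one: no tool, only a roll of tape in it; product bed empty, for parking
- tape: loose roll of brown tape lying flat in the tool bed of the spare organiser, 72 mm in diameter, 24 mm high; origin at the centre of its underside. To be left alone
- gauge: loose grey hand-held gauge with a small green screen, 55 x 100 x 26 mm, lying on the trolley top just beyond the organisers on the robot's right, long side roughly along world x; origin at the centre of its underside. To be left alone
- screwdriver: loose screwdriver, 160 mm long, lying on the trolley top just beyond the organisers on the robot's left, roughly along world x; origin near its middle, underside. To be left alone
There are look-alikes about, which are no part of the job. Leave any yellow look-alike of the bottle alone.

How it is judged:
At the end, for the whole second after the job is handed in: bottle in org_disc, jar in org_block, tin in org_brush: each within 15 mm of the centre of the product bed, standing on its floor (within 4 mm), upright within 0.1 rad, released and at rest; tape, gauge and screwdriver within 30 mm of where they started (horizontal distance between bottle and org_disc below 0.015 m and z of bottle in the frame of org_disc between 0.002 and 0.01 m and angle between each of bottle, jar, tin's own z axis and vertical below 0.1 rad and linear speed of each of bottle, jar, tin below 0.02 m/s and angular speed of each of bottle, jar, tin below 0.2 rad/s and horizontal distance between jar and org_block below 0.015 m and z of jar in the frame of org_block between 0.002 and 0.01 m and horizontal distance between tin and org_brush below 0.015 m and z of tin in the frame of org_brush between 0.002 and 0.01 m and distance of each of tape, gauge, screwdriver from where it was at the start of the episode below 0.03 m); the robot touches nothing.
It fails at once if a product falls over (angle between any of bottle, jar, tin's own z axis and vertical above 0.8 rad).
It fails at once if the tape, gauge or screwdriver is pushed away (distance of any of tape, gauge, screwdriver from where it was at the start of the episode above 0.03 m).
It also fails if it takes over 112 s, if anything falls off the work surface, if the arm or the gripper's body presses on something with over 40 N, if the wrist force passes 120 N, or if a joint passes its speed limit or range.

## Working session

There is one attempt and no reset: what is moved stays moved. The work goes in short steps, Python scripts to look and compute and a tool call to move; the robot and the scene stay as the last step left them, time stands still between calls to the robot, and variables do not carry over. Pictures are saved under pics/ and viewed, at most 14 in all, crops included, and the job is handed in when it is done.

Besides the shell and the picture viewer there is one more tool, called after "Emit:" by a JSON object that holds its "fn" and its "kwargs". jog_arm: Moves the arm, as the interface text tells. Its arguments: {"type":"object","properties":{"deltas":{"type":"array"},"newtons":{"type":"number"}},"required":["deltas"]}

```bash
mkdir -p pics; cat > h.py <<'E'
import numpy as np,cv2
from station import bot
def snap(c,f):
    d=bot.read_camera(c); cv2.imwrite(f'pics/{f}.png',d['img'][:,:,::-1]); np.savez(f'pics/{f}.npz',**{k:np.array(d[k]) for k in d}); return d
E
python3 - <<'E'
from h import *
for c in('scene','side','wrist'):
    d=snap(c,c+'0'); print(c,d['K'],d['eye'],d['attitude'])
print(bot.get_obs(),bot.tip_reach)
E
```

```text
scene [[495.84039155   0.         324.02579761]
 [  0.         495.84039155 234.60341873]
 [  0.           0.           1.        ]] [0.94434163 0.68208922 0.53742393] [-0.12111069  0.22551024  0.84159268 -0.47560392]
side [[480.32333107   0.         320.06199023]
 [  0.         480.32333107 239.32432654]
 [  0.           0.           1.        ]] [0.09956558 0.69952527 0.78445356] [ 0.11621918 -0.24052235  0.88037084 -0.39190468]
wrist [[364.39484864   0.         318.15025554]
 [  0.         364.39484864 243.30898405]
 [  0.           0.           1.        ]] [0.67483909 0.0782383  0.37238679] [ 1.54700371e-01  9.87960839e-01  1.98888130e-04 -1.06582191e-03]
{'t': 0.15, 'q': array([-0.10814525,  0.47762276,  0.02238045,  1.55620148, -0.0114699 ,
        1.10932058, -0.08312207]), 'joint_vel': array([-0.00124023, -0.00254028,  0.00265134, -0.00319875, -0.00026375,
        0.00193129, -0.00169545]), 'joint_torque': array([ 1.55385478e-03, -5.96924365e+01,  1.60940632e+00, -2.81490952e+01,
        1.26662746e-02,  6.56643446e-03,  5.58682734e-05]), 'eef_pos': array([ 6.74577338e-01, -2.01209397e-06,  2.52550960e-01]), 'tool_rot': array([-4.50542554e-04,  7.07097904e-01,  7.07115300e-01, -5.51145475e-04]), 'contact_force': array([-0.54452083, -0.06703037, -0.28346061]), 'torque': array([ 9.62615149e-03, -4.61508648e-05,  5.83791161e-02]), 'grasp_force': 0.0, 'gripper_width': 0.997773404918457} 0.022
```

View pics/scene0.png

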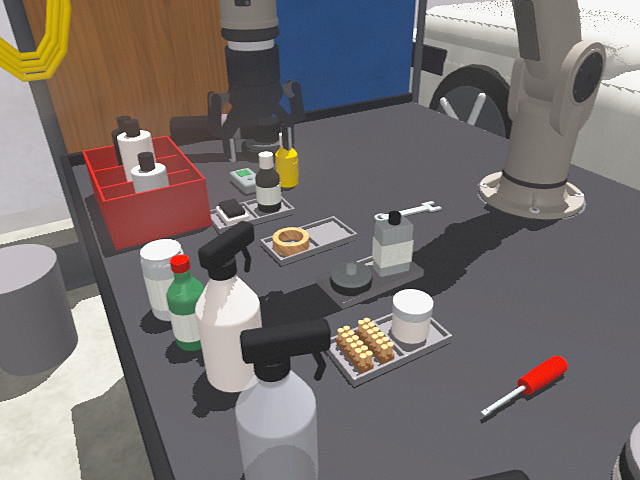

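View pics/side0.png

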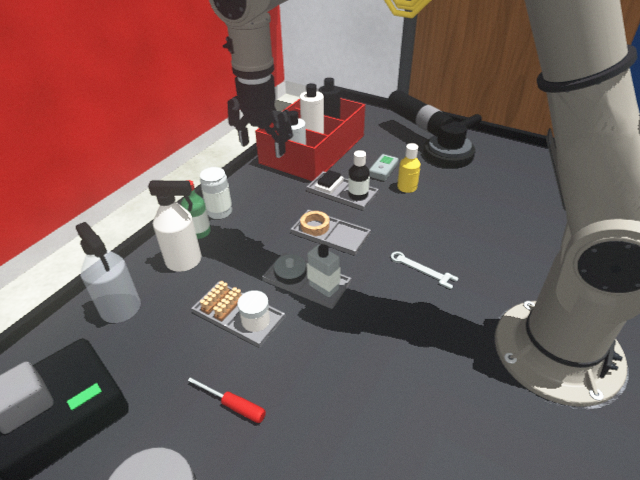

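View pics/wrist0.png

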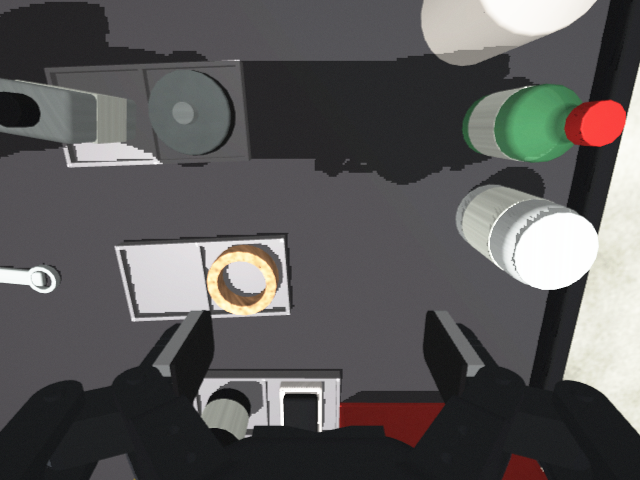

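The scene view shows the dark bottle at (267,182) in front of the applicator block, the grey tin at (393,245) in front of the disc, and the white jar at (411,315) in front of the brushes. The spare bed is at (325,235).

Look-alikes in the scene view:
- Bottle: yellow bottle (287,165), green bottle (187,310), dark bottle in the red box (124,135).
- Jar: larger white jar (163,280), white bottles in the box (135,150).
- Tin: grey-white bottle in the box (150,178).

By the descriptions I choose the ones standing in the organisers. Next is a rough localisation.

```bash
cat >> h.py <<'E'
from scipy.spatial.transform import Rotation as R
def ray(d,uv):
    uv=np.atleast_2d(uv).astype(float); v=np.c_[uv,np.ones(len(uv))]@np.linalg.inv(d['K']).T
    w,x,y,z=d['attitude']; return R.from_quat([x,y,z,w]).apply(v)
def cast(d,uv,z):
    v=ray(d,uv); return d['eye']+v*((z-d['eye'][2])/v[:,2])[:,None]
def tri(obs): # [(d,uv)] least squares intersection
    A=0;b=0
    for d,uv in obs:
        v=ray(d,uv)[0]; v/=np.linalg.norm(v); P=np.eye(3)-np.outer(v,v); A=A+P; b=b+P@d['eye']
    return np.linalg.solve(A,b)
def load(f): return dict(np.load(f'pics/{f}.npz'))
E
python3 - <<'E'
from h import *
np.set_printoptions(precision=4,suppress=True)
w,s,e=load('wrist0'),load('scene0'),load('side0')
print('free',cast(w,[(116,246),(287,235),(290,313),(133,321)],.014))
print('disc',cast(w,[(45,68),(242,60),(248,158),(68,166)],.014))
print('block',cast(s,[(210,215),(293,205)],.014), cast(w,[(341,370)],.014))
print('brush',cast(s,[(352,378),(451,337)],.014),cast(e,[(193,314),(265,340),(284,315)],.014))
print('cap',tri([(s,(266,158)),(e,(360,157))]),'tincap',tri([(s,(395,213)),(e,(322,247))]),'jarlid',tri([(s,(412,301)),(e,(253,300))]))
im=cv2.resize(s['img'][130:410,195:475],None,fx=2,fy=2)
cv2.imwrite('pics/crop.png',im[:,:,::-1])
E
```

```text
free [[ 0.4645 -0.0399  0.014 ]
 [ 0.6421 -0.0279  0.014 ]
 [ 0.6431 -0.1174  0.014 ]
 [ 0.4685 -0.1276  0.014 ]]
disc [[0.4293 0.128  0.014 ]
 [0.6063 0.1344 0.014 ]
 [0.6066 0.0492 0.014 ]
 [0.4318 0.0416 0.014 ]]
block [[ 0.6957 -0.2706  0.014 ]
 [ 0.5183 -0.2194  0.014 ]] [[ 0.7006 -0.1915  0.014 ]]
brush [[0.6773 0.2797 0.014 ]
 [0.5044 0.2866 0.014 ]] [[0.6627 0.295  0.014 ]
 [0.4957 0.2729 0.014 ]
 [0.4987 0.2025 0.014 ]]
cap [ 0.5627 -0.2488  0.1261] tincap [0.4726 0.091  0.1267] jarlid [0.5453 0.2367 0.0663]
```

View pics/crop.png

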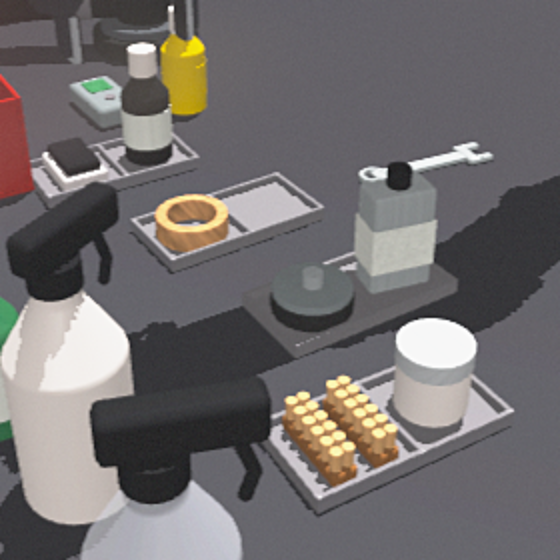

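The crop confirms the choice: dark bottle with white cap, grey tin with paper band, and white jar with metal lid. I'll take close wrist views of each side, then move.

Emit:
{"fn": "jog_arm", "kwargs": {"deltas": [[-0.012, -0.026, 0, 0, 0, 0, 1], [-0.012, -0.026, 0, 0, 0, 0, 1], [-0.012, -0.026, 0, 0, 0, 0, 1], [-0.012, -0.026, 0, 0, 0, 0, 1], [-0.012, -0.026, 0, 0, 0, 0, 1], [-0.012, -0.026, 0, 0, 0, 0, 1], [-0.012, -0.026, 0, 0, 0, 0, 1], [-0.012, -0.026, 0, 0, 0, 0, 1], [-0.012, -0.026, 0, 0, 0, 0, 1], [0, 0, 0, 0, 0, 0, 1]]}}

```text
t: 1.15
eef_pos: [0.5643, -0.2393, 0.2532]
tool_rot: [0.0, 0.71, 0.705, -0.001]
contact_force: [-0.6, 0.2, 0.2]
gripper_width: 1.003
grasp_force: 0.0
```

```bash
python3 - <<'E'
from h import *
o=bot.get_obs();print(o['eef_pos'],o['contact_force']);d=snap('wrist','wA');print(d['eye'])
E
```

```text
[ 0.56427504 -0.23927539  0.25317201] [-0.56951731  0.17794293  0.18357825]
[ 0.56517923 -0.16076315  0.37295611]
```

Emit:
{"fn": "jog_arm", "kwargs": {"deltas": [[0, 0.04, 0, 0, 0, 0, 1], [0, 0.04, 0, 0, 0, 0, 1], [0, 0.04, 0, 0, 0, 0, 1], [0, 0.04, 0, 0, 0, 0, 1], [0, 0.04, 0, 0, 0, 0, 1], [0, 0.04, 0, 0, 0, 0, 1], [0, 0.04, 0, 0, 0, 0, 1], [0, 0.04, 0, 0, 0, 0, 1], [0, 0.04, 0, 0, 0, 0, 1], [0, 0, 0, 0, 0, 0, 1]]}}

```text
t: 2.2
eef_pos: [0.5657, 0.1353, 0.2532]
tool_rot: [-0.002, 0.703, 0.711, 0.001]
contact_force: [-0.6, -0.6, -0.0]
gripper_width: 1.003
grasp_force: 0.0
```

```bash
python3 - <<'E'
from h import *
o=bot.get_obs();print(o['eef_pos'],o['contact_force']);d=snap('wrist','wB');print(d['eye'])
a=load('wA')
cv2.imwrite('pics/AB.png',cv2.resize(np.vstack([a['img'],d['img']]),(400*1,600))[:,:,::-1])
E
```

```text
[0.56567709 0.13527814 0.25322565] [-0.5991492  -0.59121091 -0.02214534]
[0.56495194 0.2129747  0.37353209]
```

View pics/wA.png

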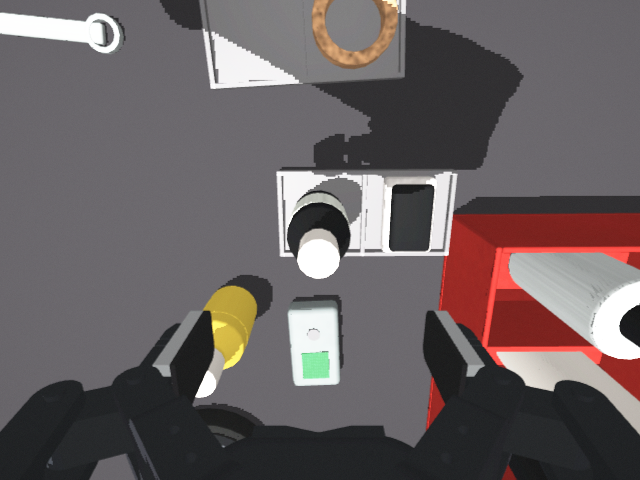

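View pics/wB.png

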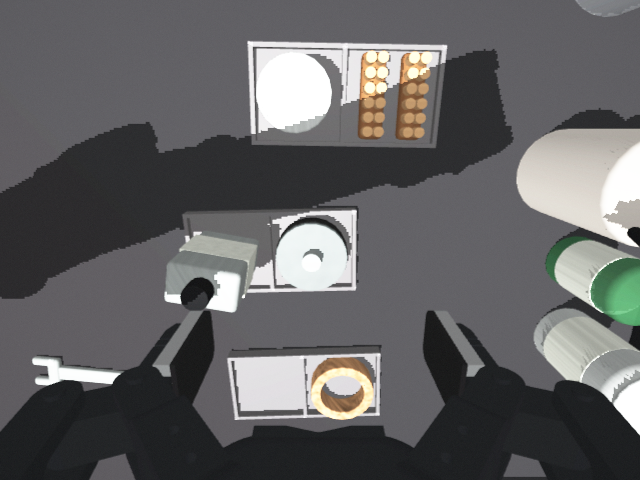

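wA shows the bottle cap at (318,253) and the block organiser with corners (277,171) and (449,256). wB shows the jar lid at (294,92), the tin with its cap at (197,291) and its 60 mm side roughly along x, and the brush, disc and spare organisers.

```bash
python3 - <<'E'
from h import *
np.set_printoptions(precision=4,suppress=True)
a,b,s,e=load('wA'),load('wB'),load('scene0'),load('side0')
def org(n,d,px):
    p=cast(d,px,.014)[:,:2]; ref=np.array([[-44,44],[132,44],[132,-44],[-44,-44]])/1e3
    P=p-p.mean(0);Q=ref-ref.mean(0); U,_,Vt=np.linalg.svd(Q.T@P); M=(U@Vt).T
    t=p.mean(0)-M@ref.mean(0); print(n,t,np.arctan2(M[1,0],M[0,0]),'res mm',1e3*np.linalg.norm(P-Q@M.T,axis=1))
org('block',a,[(277,171),(457,171),(449,256),(282,256)])
org('brush',b,[(248,42),(446,44),(437,148),(250,147)])
org('freeB',b,[(228,353),(380,347),(381,416),(236,420)])
org('freeW0',load('wrist0'),[(116,246),(287,235),(290,313),(133,321)])
org('discW0',load('wrist0'),[(45,68),(242,60),(248,158),(68,166)])
# bright blobs
for n,d,(x,y),h in(('jar',b,(294,92),.066),('cap',a,(318,256),.136)):
    g=cv2.threshold(cv2.cvtColor(d['img'],7),190,255,0)[1]
    _,l,_,_=cv2.connectedComponentsWithStats(g); c=cv2.findContours((l==l[y,x]).astype(np.uint8),0,1)[0][0]
    el=cv2.fitEllipse(c); print(n,el,cast(d,[el[0]],h))
print('cap tri',tri([(a,(319,253)),(s,(266,154)),(e,(360,153))]))
print('tin cap',tri([(b,(197,291)),(s,(395,213)),(e,(322,247))]))
print('tincap z',cast(b,[(197,291)],.124))
im=cv2.resize(b['img'][200:330,140:270],None,fx=4.6,fy=4.6,interpolation=2); cv2.imwrite('pics/tin.png',im[:,:,::-1])
E
```

```text
block [ 0.5683 -0.2472] -0.002124583214516748 res mm [0.4872 1.3789 0.3778 1.4805]
brush [0.5451 0.2401] 0.003197516662427405 res mm [1.1625 0.7173 1.1242 1.8112]
freeB [ 0.5099 -0.0787] 0.05349757586541301 res mm [3.7145 4.5767 4.6247 3.3821]
freeW0 [ 0.5106 -0.0807] 0.055900178122092345 res mm [0.774  2.6044 1.7981 0.8238]
discW0 [0.4745 0.0868] 0.035310585599630254 res mm [1.2354 1.7169 2.2532 0.5102]
jar ((314.5931701660156, 78.20696258544922), (76.60604095458984, 209.0595703125), 79.56709289550781) [[0.5615 0.2498 0.066 ]]
cap ((317.46484375, 256.0055236816406), (40.45305252075195, 46.1000862121582), 160.07818603515625) [[ 0.5636 -0.2467  0.136 ]]
cap tri [ 0.5635 -0.2452  0.1377]
tin cap [0.4739 0.0934 0.1267]
tincap z [[0.4753 0.0955 0.124 ]]
```

View pics/tin.png

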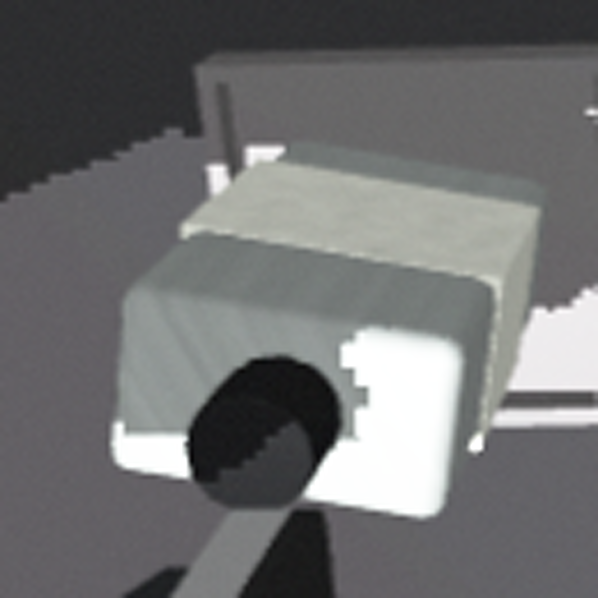

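```bash
python3 - <<'E'
from h import *
np.set_printoptions(precision=4,suppress=True)
b=load('wB');c=np.array([(128,290),(462,335),(440,517),(113,465)])/4.6+[140,200]
p=cast(b,c,.106)[:,:2];print(p.mean(0))
for i,j in((0,1),(3,2)):v=p[j]-p[i];print(np.linalg.norm(v),np.arctan2(v[1],v[0]))
for i,j in((0,3),(1,2)):v=p[j]-p[i];print(np.linalg.norm(v),np.arctan2(v[1],v[0])+np.pi/2)
print(cast(b,[(294,92),(257,92),(331,92),(294,53),(294,133)],.066))
E
```

```text
[0.4733 0.09  ]
0.0569855100381094 -0.13319671865540636
0.057871852726835704 -0.16540543001995828
0.03360568285547526 -0.19021754715338046
0.03543054663183014 -0.1630866389070813
[[0.5454 0.2397 0.066 ]
 [0.5165 0.2394 0.066 ]
 [0.5744 0.24   0.066 ]
 [0.5457 0.2672 0.066 ]
 [0.5452 0.209  0.066 ]]
```

Jar at (0.545,0.239), tin at (0.4735,0.092) with yaw about −0.15, bottle at (0.5635,−0.246). Plan: jar to spare, tin to brush, bottle to disc, jar to block. First a 90° turn above the jar.

Emit:
{"fn": "jog_arm", "kwargs": {"deltas": [[-0.002, 0.0104, 0, 0, 0, 0.1428, 1], [-0.002, 0.0104, 0, 0, 0, 0.1428, 1], [-0.002, 0.0104, 0, 0, 0, 0.1428, 1], [-0.002, 0.0104, 0, 0, 0, 0.1428, 1], [-0.002, 0.0104, 0, 0, 0, 0.1428, 1], [-0.002, 0.0104, 0, 0, 0, 0.1428, 1], [-0.002, 0.0104, 0, 0, 0, 0.1428, 1], [-0.002, 0.0104, 0, 0, 0, 0.1428, 1], [-0.002, 0.0104, 0, 0, 0, 0.1428, 1], [-0.002, 0.0104, 0, 0, 0, 0.1428, 1]]}}

```text
t: 3.25
eef_pos: [0.5469, 0.2298, 0.2531]
tool_rot: [-0.0, 0.069, 0.998, -0.0]
contact_force: [-0.1, 0.8, -0.5]
gripper_width: 1.001
grasp_force: 0.0
```

Emit:
{"fn": "jog_arm", "kwargs": {"deltas": [[0, 0, -0.025, 0, 0, 0.1428, 1], [0, 0, -0.04, 0, 0, 0, 1], [0, 0, -0.04, 0, 0, 0, 1], [0, 0, -0.02, 0, 0, 0, 1], [0, 0, 0, 0, 0, 0, 1], [0, 0, 0, 0, 0, 0, 1]]}}

```text
t: 3.85
eef_pos: [0.5473, 0.2299, 0.1287]
tool_rot: [-0.0, 0.0, 1.0, -0.0]
contact_force: [-0.2, -0.7, 0.1]
gripper_width: 0.999
grasp_force: 0.0
```

```bash
python3 - <<'E'
from h import *
o=bot.get_obs();print(o['q'],R.from_quat(o['tool_rot'][[1,2,3,0]]).as_matrix().round(3))
E
```

```text
[-0.22985345  0.51391408 -0.35761394  1.841664    0.23584732  0.82759341
  0.86483733] [[-1.  0. -0.]
 [ 0.  1. -0.]
 [ 0. -0. -1.]]
```

Emit:
{"fn": "jog_arm", "kwargs": {"deltas": [[-0.002, 0.009, 0, 0, 0, 0, 1], [0, 0, -0.02, 0, 0, 0, 1], [0, 0, -0.025, 0, 0, 0, 1], [0, 0, -0.02, 0, 0, 0, 1], [0, 0, -0.008, 0, 0, 0, 1], [0, 0, 0, 0, 0, 0, 1], [0, 0, 0, 0, 0, 0, 0.4], [0, 0, 0, 0, 0, 0, 0.4], [0, 0, 0, 0, 0, 0, 0.4], [0, 0, 0, 0, 0, 0, 0.4]], "newtons": 40}}

```text
t: 4.85
eef_pos: [0.546, 0.2396, 0.0571]
tool_rot: [0.001, 0.0, 1.0, 0.001]
contact_force: [-1.3, -0.5, 6.3]
gripper_width: 0.688
grasp_force: 42.6
```

Emit:
{"fn": "jog_arm", "kwargs": {"deltas": [[0, 0, 0, 0, 0, 0, 0.4], [0, 0, 0, 0, 0, 0, 0.4]]}}

```text
t: 5.05
eef_pos: [0.546, 0.2396, 0.0571]
tool_rot: [0.001, 0.0, 1.0, 0.001]
contact_force: [-1.6, -1.0, 6.7]
gripper_width: 0.693
grasp_force: 42.6
```

Emit:
{"fn": "jog_arm", "kwargs": {"deltas": [[0, 0, 0.01, 0, 0, 0, 0.4], [0, 0, 0.02, 0, 0, 0, 0.4], [0, 0, 0.03, 0, 0, 0, 0.4], [0, 0, 0.03, 0, 0, 0, 0.4], [0, 0, 0.03, 0, 0, 0, 0.4], [0, 0, 0.02, 0, 0, 0, 0.4], [0, 0, 0, 0, 0, 0, 0.4]]}}

```text
t: 5.75
eef_pos: [0.5466, 0.2399, 0.199]
tool_rot: [0.003, 0.0, 1.0, 0.001]
contact_force: [-0.8, 0.1, -2.9]
gripper_width: 0.687
grasp_force: 43.8
```

Emit:
{"fn": "jog_arm", "kwargs": {"deltas": [[-0.002, -0.016, 0, 0, 0, 0, 0.4], [-0.004, -0.036, 0, 0, 0, 0, 0.4], [-0.004, -0.036, 0, 0, 0, 0, 0.4], [-0.004, -0.036, 0, 0, 0, 0, 0.4], [-0.004, -0.036, 0, 0, 0, 0, 0.4], [-0.004, -0.036, 0, 0, 0, 0, 0.4], [-0.004, -0.036, 0, 0, 0, 0, 0.4], [-0.004, -0.036, 0, 0, 0, 0, 0.4], [-0.004, -0.036, 0, 0, 0, 0, 0.4], [-0.002, -0.016, 0, 0, 0, 0, 0.4]]}}

```text
t: 6.75
eef_pos: [0.5061, -0.0863, 0.1934]
tool_rot: [-0.002, 0.003, 1.0, -0.001]
contact_force: [0.2, 0.1, -2.8]
gripper_width: 0.689
grasp_force: 44.0
```

Emit:
{"fn": "jog_arm", "kwargs": {"deltas": [[0, 0, 0, 0, 0, 0, 0.4], [0, 0, 0, 0, 0, 0, 0.4]]}}

```text
t: 6.95
eef_pos: [0.5077, -0.0814, 0.1941]
tool_rot: [-0.001, 0.001, 1.0, 0.0]
contact_force: [-0.3, 0.1, -3.3]
gripper_width: 0.688
grasp_force: 44.0
```

Emit:
{"fn": "jog_arm", "kwargs": {"deltas": [[0.002, 0.001, -0.02, 0, 0, 0, 0.4], [0, 0, -0.035, 0, 0, 0, 0.4], [0, 0, -0.035, 0, 0, 0, 0.4], [0, 0, -0.025, 0, 0, 0, 0.4], [0, 0, -0.01, 0, 0, 0, 0.4], [0, 0, -0.005, 0, 0, 0, 0.4], [0, 0, -0.003, 0, 0, 0, 0.4], [0, 0, 0, 0, 0, 0, 0.4], [0, 0, 0, 0, 0, 0, 0.4]]}}

```text
t: 7.85
eef_pos: [0.5118, -0.08, 0.0633]
tool_rot: [0.001, 0.0, 1.0, -0.0]
contact_force: [-0.5, -0.7, -2.2]
gripper_width: 0.687
grasp_force: 43.9
```

Emit:
{"fn": "jog_arm", "kwargs": {"deltas": [[0, 0, -0.003, 0, 0, 0, 0.4], [0, 0, -0.002, 0, 0, 0, 0.4], [0, 0, -0.001, 0, 0, 0, 0.4], [0, 0, 0, 0, 0, 0, 0.4]]}}

```text
t: 8.25
eef_pos: [0.5111, -0.0801, 0.057]
tool_rot: [0.0, 0.0, 1.0, -0.0]
contact_force: [-3.2, 0.4, 5.9]
gripper_width: 0.69
grasp_force: 44.9
```

Emit:
{"fn": "jog_arm", "kwargs": {"deltas": [[0, 0, 0, 0, 0, 0, 0.85], [0, 0, 0, 0, 0, 0, 1], [0, 0, 0, 0, 0, 0, 1], [0, 0, 0.015, 0, 0, 0, 1], [0, 0, 0.03, 0, 0, 0, 1], [0, 0, 0.04, 0, 0, 0, 1], [0, 0, 0.04, 0, 0, 0, 1], [0, 0, 0.02, 0, 0, 0, 1]]}}

```text
t: 9.05
eef_pos: [0.5125, -0.08, 0.2047]
tool_rot: [0.002, 0.0, 1.0, -0.0]
contact_force: [0.0, -0.5, -1.5]
gripper_width: 1.0
grasp_force: 0.0
```

Emit:
{"fn": "jog_arm", "kwargs": {"deltas": [[-0.006, 0.027, 0, 0, 0, -0.025, 1], [-0.006, 0.029, 0, 0, 0, -0.025, 1], [-0.007, 0.029, 0, 0, 0, -0.025, 1], [-0.006, 0.029, 0, 0, 0, -0.03, 1], [-0.006, 0.029, 0, 0, 0, -0.025, 1], [-0.006, 0.029, 0, 0, 0, -0.025, 1], [0, 0, 0, 0, 0, 0, 1], [0, 0, 0, 0, 0, 0, 1]]}}

```text
t: 9.85
eef_pos: [0.4739, 0.0924, 0.2013]
tool_rot: [0.0, 0.076, 0.997, -0.0]
contact_force: [1.4, -1.2, -0.0]
gripper_width: 1.001
grasp_force: 0.0
```

```bash
python3 - <<'E'
from h import *
d=snap('wrist','wC');snap('side','sC');print(bot.get_obs()['eef_pos'])
E
```

```text
[0.47416247 0.09099471 0.20121116]
```

View pics/wC.png

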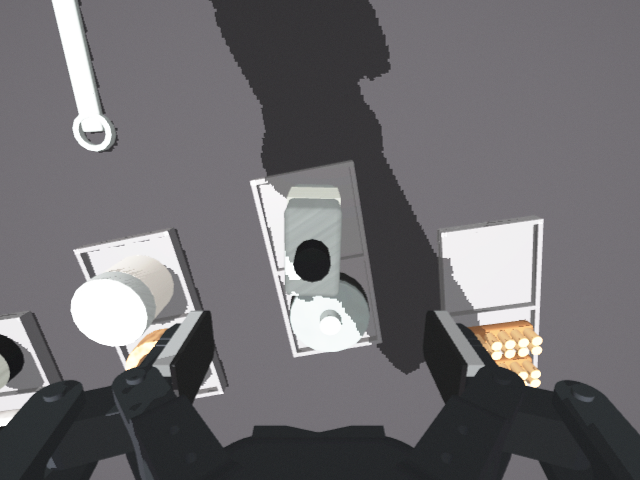

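The jar stands upright in the spare bed at (115,310), and the tin is aligned with the jaws (cap at (312,260)). Descending to the tin.

Emit:
{"fn": "jog_arm", "kwargs": {"deltas": [[0, 0.001, -0.03, 0, 0, 0, 1], [0, 0, -0.035, 0, 0, 0, 1], [0, 0, -0.03, 0, 0, 0, 1], [0, 0, -0.016, 0, 0, 0, 1], [0, 0, 0, 0, 0, 0, 1], [0, 0, 0, 0, 0, 0, 0.5], [0, 0, 0, 0, 0, 0, 0.3], [0, 0, 0, 0, 0, 0, 0.2], [0, 0, 0, 0, 0, 0, 0.1], [0, 0, 0, 0, 0, 0, 0.1]]}}

```text
t: 10.95
eef_pos: [0.4746, 0.0924, 0.0912]
tool_rot: [0.001, 0.078, 0.997, -0.0]
contact_force: [-1.1, -2.8, 6.8]
gripper_width: 0.418
grasp_force: 41.2
```

Emit:
{"fn": "jog_arm", "kwargs": {"deltas": [[0, 0, 0, 0, 0, 0, 0.1], [0, 0, 0, 0, 0, 0, 0.1], [0, 0, 0, 0, 0, 0, 0.1]]}}

```text
t: 11.25
eef_pos: [0.4747, 0.0925, 0.0912]
tool_rot: [0.001, 0.078, 0.997, -0.0]
contact_force: [-1.8, -3.0, 7.1]
gripper_width: 0.416
grasp_force: 41.2
```

Emit:
{"fn": "jog_arm", "kwargs": {"deltas": [[0, 0, 0.01, 0, 0, 0, 0.1], [0, 0, 0.02, 0, 0, 0, 0.1], [0, 0, 0.025, 0, 0, 0, 0.1], [0, 0, 0.015, 0, 0, 0, 0.1], [0.005, 0.01, 0, 0, 0, 0.015, 0.1], [0.01, 0.021, 0, 0, 0, 0.02, 0.1], [0.01, 0.021, 0, 0, 0, 0.02, 0.1], [0.01, 0.021, 0, 0, 0, 0.02, 0.1], [0.01, 0.021, 0, 0, 0, 0.02, 0.1], [0.01, 0.021, 0, 0, 0, 0.02, 0.1]]}}

```text
t: 12.25
eef_pos: [0.5286, 0.2097, 0.1591]
tool_rot: [-0.001, 0.019, 1.0, -0.0]
contact_force: [0.7, -0.5, -2.9]
gripper_width: 0.417
grasp_force: 41.8
```

Emit:
{"fn": "jog_arm", "kwargs": {"deltas": [[0.01, 0.021, 0, 0, 0, 0.02, 0.1], [0.006, 0.012, 0, 0, 0, 0.02, 0.1], [0, 0, 0, 0, 0, 0, 0.1], [0, 0, 0, 0, 0, 0, 0.1]]}}

```text
t: 12.65
eef_pos: [0.5444, 0.2405, 0.1594]
tool_rot: [-0.001, -0.0, 1.0, -0.001]
contact_force: [-0.3, 0.2, -4.3]
gripper_width: 0.417
grasp_force: 41.7
```

```bash
python3 - <<'E'
from h import *
d=snap('wrist','wD');o=bot.get_obs();print(o['eef_pos'],o['grasp_force'])
E
```

```text
[0.54443503 0.23982463 0.15958728] 41.64848327636719
```

View pics/wD.png

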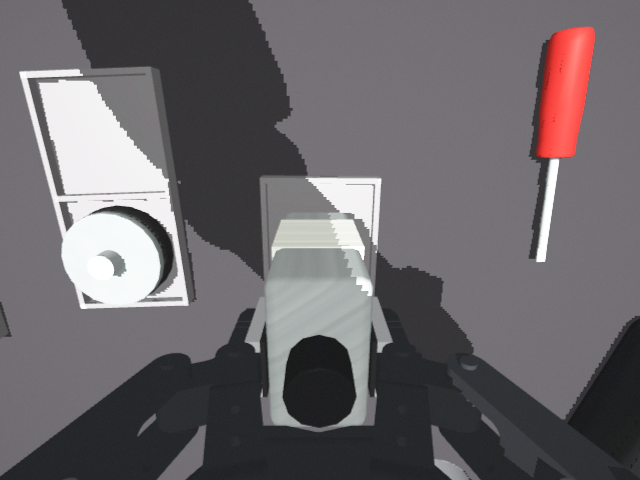

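The tin hangs straight and parallel above the brush bed, whose left, right and back rims are visible around it. Lowering.

Emit:
{"fn": "jog_arm", "kwargs": {"deltas": [[0.001, 0, -0.02, 0, 0, 0, 0.1], [0, 0, -0.02, 0, 0, 0, 0.1], [0, 0, -0.015, 0, 0, 0, 0.1], [0, 0, -0.006, 0, 0, 0, 0.1], [0, 0, -0.003, 0, 0, 0, 0.1], [0, 0, -0.002, 0, 0, 0, 0.1], [0, 0, 0, 0, 0, 0, 0.1], [0, 0, 0, 0, 0, 0, 0.1]]}}

```text
t: 13.5
eef_pos: [0.5464, 0.2412, 0.095]
tool_rot: [0.0, 0.0, 1.0, 0.0]
contact_force: [0.6, 0.6, -4.6]
gripper_width: 0.416
grasp_force: 41.6
```

```bash
python3 - <<'E'
from h import *
p=cast(load('wD'),[(23,73),(157,68),(192,303),(82,307)],.014)[:,:2];print(p); 
x=(p[2]+p[3]-p[0]-p[1])/2; n=np.linalg.norm(x);x/=n; print(n,p.mean(0)-.044*x,x)
E
```

```text
[[0.43202189 0.04366883]
 [0.42898084 0.1333833 ]
 [0.60160344 0.13851492]
 [0.605265   0.04895243]]
0.1730112445783857 [0.47298773 0.08980547] [0.9995469  0.03009985]
```

Emit:
{"fn": "jog_arm", "kwargs": {"deltas": [[0, 0, -0.002, 0, 0, 0, 0.1], [0, 0, -0.002, 0, 0, 0, 0.1], [0, 0, 0, 0, 0, 0, 0.1]]}}

```text
t: 13.8
eef_pos: [0.5465, 0.241, 0.0913]
tool_rot: [0.001, 0.0, 1.0, -0.0]
contact_force: [-2.2, -1.3, 4.1]
gripper_width: 0.411
grasp_force: 42.3
```

Emit:
{"fn": "jog_arm", "kwargs": {"deltas": [[0, 0, 0, 0, 0, 0, 0.8], [0, 0, 0, 0, 0, 0, 1], [0, 0, 0, 0, 0, 0, 1], [0, 0, 0.015, 0, 0, 0, 1], [0, 0, 0.03, 0, 0, 0, 1], [0, 0, 0.04, 0, 0, 0, 1], [0, 0, 0.03, 0, 0, 0, 1], [0, 0, 0.015, 0, 0, 0, 1], [0, 0, 0, 0, 0, 0, 1]]}}

```text
t: 14.7
eef_pos: [0.5472, 0.2418, 0.2231]
tool_rot: [0.002, 0.0, 1.0, 0.001]
contact_force: [0.6, 0.8, -0.6]
gripper_width: 1.0
grasp_force: 0.0
```

Emit:
{"fn": "jog_arm", "kwargs": {"deltas": [[0.002, -0.03, 0, 0, 0, 0, 0.8], [0.002, -0.04, 0, 0, 0, 0, 0.8], [0.002, -0.04, 0, 0, 0, 0, 0.8], [0.002, -0.04, 0, 0, 0, 0, 0.8], [0.002, -0.04, 0, 0, 0, 0, 0.8], [0.002, -0.04, 0, 0, 0, 0, 0.8], [0.002, -0.04, 0, 0, 0, 0, 0.8], [0.002, -0.04, 0, 0, 0, 0, 0.8], [0.001, -0.04, 0, 0, 0, 0, 0.8], [0, -0.04, 0, 0, 0, 0, 0.8]]}}

```text
t: 15.7
eef_pos: [0.5618, -0.1505, 0.2183]
tool_rot: [-0.002, -0.0, 1.0, 0.0]
contact_force: [-0.4, -0.3, 0.6]
gripper_width: 0.803
grasp_force: 0.0
```

Emit:
{"fn": "jog_arm", "kwargs": {"deltas": [[0, -0.04, 0, 0, 0, 0, 0.7], [0, -0.04, 0, 0, 0, 0, 0.7], [0, -0.015, 0, 0, 0, 0, 0.7], [0, 0, 0, 0, 0, 0, 0.7], [0, 0, 0, 0, 0, 0, 0.7]]}}

```text
t: 16.2
eef_pos: [0.5627, -0.2424, 0.2191]
tool_rot: [-0.001, -0.0, 1.0, 0.001]
contact_force: [0.2, 0.7, 1.0]
gripper_width: 0.704
grasp_force: 0.0
```

```bash
python3 - <<'E'
from h import *
d=snap('wrist','wE');o=bot.get_obs();print(o['eef_pos'],cast(load('wA'),[(235,310),(205,340)],.05))
E
```

```text
[ 0.56303799 -0.24156738  0.21943778] [[ 0.48084997 -0.33418541  0.05      ]
 [ 0.44758819 -0.36816609  0.05      ]]
```

View pics/wE.png

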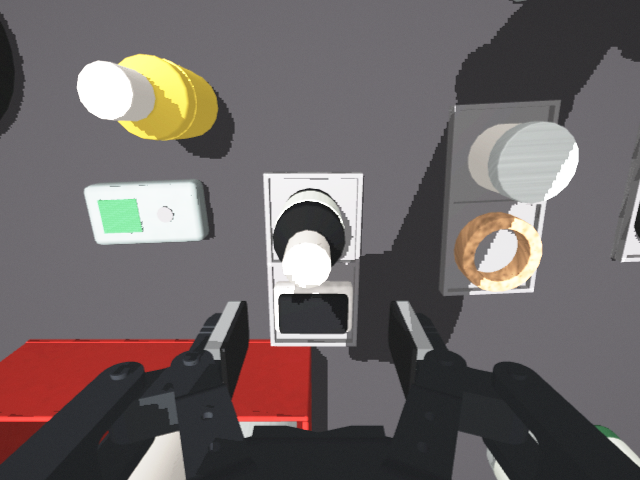

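The bottle cap is at (307,265), 6 mm toward −y from the jaws' centre. The yellow bottle (160,95) and the gauge (147,212) are clear of the jaws.

Emit:
{"fn": "jog_arm", "kwargs": {"deltas": [[0.001, -0.0055, -0.015, 0, 0, 0, 0.7], [0, 0, -0.025, 0, 0, 0, 0.7], [0, 0, -0.03, 0, 0, 0, 0.7], [0, 0, -0.02, 0, 0, 0, 0.7], [0, 0, -0.008, 0, 0, 0, 0.7], [0, 0, 0, 0, 0, 0, 0.5], [0, 0, 0, 0, 0, 0, 0.3], [0, 0, 0, 0, 0, 0, 0.1], [0, 0, 0, 0, 0, 0, 0.1], [0, 0, 0, 0, 0, 0, 0.1]]}}

```text
t: 17.25
eef_pos: [0.5645, -0.2496, 0.1232]
tool_rot: [0.001, 0.0, 1.0, -0.0]
contact_force: [-0.3, -0.9, 1.4]
gripper_width: 0.335
grasp_force: 39.7
```

Emit:
{"fn": "jog_arm", "kwargs": {"deltas": [[0, 0, 0, 0, 0, 0, 0.1], [0, 0, 0, 0, 0, 0, 0.1]]}}

```text
t: 17.45
eef_pos: [0.5646, -0.2496, 0.1232]
tool_rot: [0.001, 0.0, 1.0, -0.0]
contact_force: [-0.9, 0.0, 4.8]
gripper_width: 0.335
grasp_force: 39.9
```

```bash
python3 - <<'E'
from h import *
np.set_printoptions(precision=4,suppress=True)
d=load('wE')
print('cap',cast(d,[(307,265)],.136),'jar',cast(d,[(537,161)],.066))
p=cast(d,[(264,174),(362,174),(356,346),(271,347)],.014)[:,:2];x=(p[2]+p[3]-p[0]-p[1])/2; n=np.linalg.norm(x);x/=n; print('block',n,p.mean(0)-.044*x,x)
E
```

```text
cap [[ 0.563  -0.2489  0.136 ]] jar [[ 0.5082 -0.0814  0.066 ]]
block 0.1756914408781973 [ 0.5679 -0.2466] [ 1.     -0.0005]
```

Emit:
{"fn": "jog_arm", "kwargs": {"deltas": [[0, 0, 0.01, 0, 0, 0, 0.1], [0, 0, 0.02, 0, 0, 0, 0.1], [0, 0, 0.03, 0, 0, 0, 0.1], [0, 0, 0.03, 0, 0, 0, 0.1], [0, 0, 0.01, 0, 0, 0, 0.1], [-0.003, 0.012, 0, 0, 0, 0, 0.1], [-0.006, 0.022, 0, 0, 0, 0, 0.1], [-0.008, 0.03, 0, 0, 0, 0, 0.1], [-0.008, 0.03, 0, 0, 0, 0, 0.1], [-0.008, 0.03, 0, 0, 0, 0, 0.1]]}}

```text
t: 18.45
eef_pos: [0.5289, -0.1233, 0.2201]
tool_rot: [-0.002, -0.0, 1.0, 0.001]
contact_force: [-0.2, 1.1, -3.0]
gripper_width: 0.34
grasp_force: 39.8
```

Emit:
{"fn": "jog_arm", "kwargs": {"deltas": [[-0.008, 0.03, 0, 0, 0, 0, 0.1], [-0.008, 0.03, 0, 0, 0, 0, 0.1], [-0.008, 0.03, 0, 0, 0, 0, 0.1], [-0.008, 0.03, 0, 0, 0, 0, 0.1], [-0.008, 0.03, 0, 0, 0, 0, 0.1], [-0.007, 0.026, 0, 0, 0, 0, 0.1], [-0.006, 0.022, 0, 0, 0, 0, 0.1], [-0.003, 0.014, 0, 0, 0, 0, 0.1], [0, 0, 0, 0, 0, 0, 0.1], [0, 0, 0, 0, 0, 0, 0.1]]}}

```text
t: 19.45
eef_pos: [0.4739, 0.0863, 0.2211]
tool_rot: [-0.001, -0.0, 1.0, -0.0]
contact_force: [0.6, 0.2, -2.5]
gripper_width: 0.337
grasp_force: 39.8
```

Emit:
{"fn": "jog_arm", "kwargs": {"deltas": [[0, 0, 0, 0, 0, 0, 0.1]]}}

```text
t: 19.55
eef_pos: [0.4746, 0.0854, 0.2215]
tool_rot: [-0.001, 0.001, 1.0, -0.0]
contact_force: [0.3, 0.5, -2.4]
gripper_width: 0.341
grasp_force: 39.8
```

Lowering to about z 0.126 first, then touching down.

Emit:
{"fn": "jog_arm", "kwargs": {"deltas": [[0, 0.002, -0.02, 0, 0, 0, 0.1], [0, 0, -0.03, 0, 0, 0, 0.1], [0, 0, -0.025, 0, 0, 0, 0.1], [0, 0, -0.015, 0, 0, 0, 0.1], [0, 0, -0.006, 0, 0, 0, 0.1], [0, 0, 0, 0, 0, 0, 0.1], [0, 0, 0, 0, 0, 0, 0.1]]}}

```text
t: 20.25
eef_pos: [0.4756, 0.0883, 0.1269]
tool_rot: [0.0, 0.0, 1.0, 0.0]
contact_force: [-0.6, 0.0, -3.0]
gripper_width: 0.343
grasp_force: 39.9
```

Emit:
{"fn": "jog_arm", "kwargs": {"deltas": [[0, 0, -0.002, 0, 0, 0, 0.1], [0, 0, -0.001, 0, 0, 0, 0.1], [0, 0, 0, 0, 0, 0, 0.1]]}}

```text
t: 20.55
eef_pos: [0.4752, 0.0885, 0.1236]
tool_rot: [0.0, 0.0, 1.0, 0.0]
contact_force: [-0.2, -0.6, -2.7]
gripper_width: 0.34
grasp_force: 39.9
```

Emit:
{"fn": "jog_arm", "kwargs": {"deltas": [[0, 0, -0.001, 0, 0, 0, 0.1], [0, 0, 0, 0, 0, 0, 0.1]]}}

```text
t: 20.75
eef_pos: [0.4755, 0.0887, 0.1231]
tool_rot: [0.001, 0.0, 1.0, -0.0]
contact_force: [-1.7, -0.8, 5.0]
gripper_width: 0.342
grasp_force: 40.7
```

Emit:
{"fn": "jog_arm", "kwargs": {"deltas": [[0, 0, 0, 0, 0, 0, 0.6], [0, 0, 0, 0, 0, 0, 0.7], [0, 0, 0, 0, 0, 0, 0.7], [0, 0, 0.015, 0, 0, 0, 0.7], [0, 0, 0.035, 0, 0, 0, 0.7], [0, 0, 0.035, 0, 0, 0, 0.8], [0, 0, 0.015, 0, 0, 0, 1], [0, 0, 0, 0, 0, 0, 1]]}}

```text
t: 21.55
eef_pos: [0.4765, 0.0889, 0.2246]
tool_rot: [0.002, 0.0, 1.0, 0.0]
contact_force: [-0.1, -1.2, -0.0]
gripper_width: 0.996
grasp_force: 0.0
```

Emit:
{"fn": "jog_arm", "kwargs": {"deltas": [[0.007, -0.034, 0, 0, 0, 0, 1], [0.007, -0.034, 0, 0, 0, 0, 1], [0.007, -0.034, 0, 0, 0, 0, 1], [0.007, -0.034, 0, 0, 0, 0, 1], [0.006, -0.033, 0, 0, 0, 0, 1], [0, 0, 0, 0, 0, 0, 1], [0, 0, 0, 0, 0, 0, 1], [0, 0, 0, 0, 0, 0, 1]]}}

```text
t: 22.35
eef_pos: [0.5085, -0.0792, 0.2215]
tool_rot: [-0.001, -0.001, 1.0, 0.0]
contact_force: [0.3, -0.3, -0.1]
gripper_width: 0.999
grasp_force: 0.0
```

Emit:
{"fn": "jog_arm", "kwargs": {"deltas": [[0.001, -0.001, -0.03, 0, 0, 0, 1], [0, 0, -0.04, 0, 0, 0, 1], [0, 0, -0.04, 0, 0, 0, 1], [0, 0, -0.035, 0, 0, 0, 1], [0, 0, -0.019, 0, 0, 0, 1], [0, 0, 0, 0, 0, 0, 1], [0, 0, 0, 0, 0, 0, 0.5], [0, 0, 0, 0, 0, 0, 0.4], [0, 0, 0, 0, 0, 0, 0.4], [0, 0, 0, 0, 0, 0, 0.4]]}}

```text
t: 23.35
eef_pos: [0.5112, -0.081, 0.06]
tool_rot: [0.001, -0.0, 1.0, 0.0]
contact_force: [-1.3, 1.7, 7.4]
gripper_width: 0.688
grasp_force: 43.8
```

Emit:
{"fn": "jog_arm", "kwargs": {"deltas": [[0, 0, 0, 0, 0, 0, 0.4], [0, 0, 0, 0, 0, 0, 0.4]]}}

```text
t: 23.55
eef_pos: [0.5112, -0.081, 0.06]
tool_rot: [0.002, -0.0, 1.0, 0.0]
contact_force: [-1.2, 1.6, 7.4]
gripper_width: 0.689
grasp_force: 43.9
```

Emit:
{"fn": "jog_arm", "kwargs": {"deltas": [[0, 0, 0.01, 0, 0, 0, 0.4], [0, 0, 0.025, 0, 0, 0, 0.4], [0, 0, 0.025, 0, 0, 0, 0.4], [0.007, -0.02, 0, 0, 0, 0, 0.4], [0.01, -0.03, 0, 0, 0, 0, 0.4], [0.01, -0.03, 0, 0, 0, 0, 0.4], [0.01, -0.03, 0, 0, 0, 0, 0.4], [0.01, -0.03, 0, 0, 0, 0, 0.4], [0.008, -0.018, 0, 0, 0, 0, 0.4], [0.003, -0.008, 0, 0, 0, 0, 0.4]]}}

```text
t: 24.55
eef_pos: [0.568, -0.2504, 0.1189]
tool_rot: [0.0, 0.002, 1.0, -0.001]
contact_force: [0.6, 0.2, -2.7]
gripper_width: 0.69
grasp_force: 44.0
```

Emit:
{"fn": "jog_arm", "kwargs": {"deltas": [[0, 0, 0, 0, 0, 0, 0.4], [0, 0, 0, 0, 0, 0, 0.4], [0, 0, 0, 0, 0, 0, 0.4]]}}

```text
t: 24.85
eef_pos: [0.5678, -0.2456, 0.1184]
tool_rot: [-0.0, -0.001, 1.0, 0.0]
contact_force: [-0.8, 0.8, -3.7]
gripper_width: 0.691
grasp_force: 44.0
```

Emit:
{"fn": "jog_arm", "kwargs": {"deltas": [[0.001, -0.001, -0.015, 0, 0, 0, 0.4], [0, 0, -0.02, 0, 0, 0, 0.4], [0, 0, -0.012, 0, 0, 0, 0.4], [0, 0, -0.006, 0, 0, 0, 0.4], [0, 0, 0, 0, 0, 0, 0.4], [0, 0, -0.002, 0, 0, 0, 0.4], [0, 0, 0, 0, 0, 0, 0.4], [0, 0, 0, 0, 0, 0, 0.4]]}}

```text
t: 25.65
eef_pos: [0.5694, -0.2486, 0.0639]
tool_rot: [0.0, 0.0, 1.0, -0.0]
contact_force: [-0.0, -0.6, -2.3]
gripper_width: 0.692
grasp_force: 44.0
```

Emit:
{"fn": "jog_arm", "kwargs": {"deltas": [[0, 0, -0.002, 0, 0, 0, 0.4], [0, 0, -0.001, 0, 0, 0, 0.4], [0, 0, -0.001, 0, 0, 0, 0.4], [0, 0, 0, 0, 0, 0, 0.4]]}}

```text
t: 26.05
eef_pos: [0.569, -0.2486, 0.06]
tool_rot: [-0.0, 0.0, 1.0, -0.0]
contact_force: [-3.3, 0.4, 3.2]
gripper_width: 0.688
grasp_force: 44.7
```

Touched down. Release, retreat upward, then check all three.

Emit:
{"fn": "jog_arm", "kwargs": {"deltas": [[0, 0, 0, 0, 0, 0, 0.85], [0, 0, 0, 0, 0, 0, 1], [0, 0, 0, 0, 0, 0, 1], [0, 0, 0.015, 0, 0, 0, 1], [0, 0, 0.035, 0, 0, 0, 1], [0, 0, 0.045, 0, 0, 0, 1], [0, 0, 0.045, 0, 0, 0, 1], [0, 0, 0.03, 0, 0, 0, 1], [0, 0.02, 0.02, 0, 0, 0, 1], [0, 0.04, 0, 0, 0, 0, 1]]}}

```text
t: 27.05
eef_pos: [0.5705, -0.1921, 0.2542]
tool_rot: [0.004, 0.003, 1.0, -0.002]
contact_force: [1.1, 1.0, 1.0]
gripper_width: 1.005
grasp_force: 0.0
```

Emit:
{"fn": "jog_arm", "kwargs": {"deltas": [[0, 0.04, 0, 0, 0, 0, 1], [0, 0.04, 0, 0, 0, 0, 1], [0, 0.03, 0, 0, 0, 0, 1], [0, 0.03, 0, 0, 0, 0, 1], [0, 0.02, 0, 0, 0, 0, 1], [0, 0, 0, 0, 0, 0, 1], [0, 0, 0, 0, 0, 0, 1]]}}

```text
t: 27.75
eef_pos: [0.5691, -0.0287, 0.2502]
tool_rot: [0.0, -0.0, 1.0, -0.0]
contact_force: [0.6, -1.5, 0.1]
gripper_width: 0.999
grasp_force: 0.0
```

```bash
python3 - <<'E'
from h import *
snap('wrist','wF');snap('side','sF');s=snap('scene','scF')
E
```

```text
(no output)
```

View pics/wF.png

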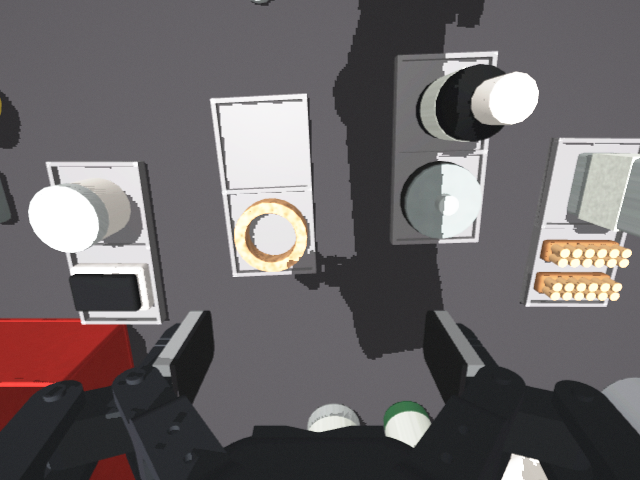

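View pics/scF.png

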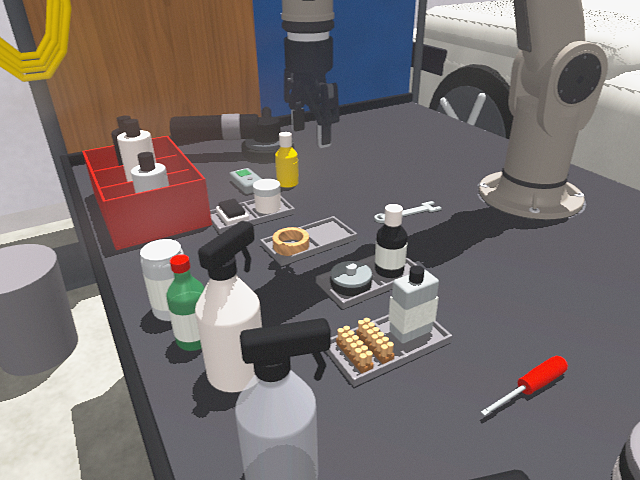

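wF shows the jar (lid (70,217)), bottle (cap (511,97)) and tin (600,190) upright in their new beds, with the spare bed empty and the tape unmoved. scF agrees, and the gauge and screwdriver are unmoved. A quick numeric check of the centring comes next.

```bash
python3 - <<'E'
from h import *
np.set_printoptions(precision=4,suppress=True)
d,s=load('wF'),load('scF')
for n,c in(('disc',[(395,56),(497,52),(480,241),(391,243)]),('block',[(46,163),(144,162),(161,323),(82,325)])):
    p=cast(d,c,.014)[:,:2];x=(p[2]+p[3]-p[0]-p[1])/2;m=np.linalg.norm(x);x/=m;print(n,m,p.mean(0)-.044*x)
print('bottle',cast(d,[(511,97)],.136),'jar',cast(d,[(70,217)],.066),'tin cap',cast(s,[(417,267)],.124))
E
```

```text
disc 0.17361575982324196 [0.4731 0.0854]
block 0.17505681156145966 [ 0.5676 -0.2436]
bottle [[0.4742 0.0863 0.136 ]] jar [[ 0.5651 -0.2415  0.066 ]] tin cap [[0.5396 0.2343 0.124 ]]
```

```bash
python3 -c "
from station import bot
print(bot.hand_in())"
```

```text
the job is handed in; nothing more can be done
None
```

I handed the job in at about 28 s of the 112 s limit: the bottle, jar and tin stand upright in the disc, block and brush beds, the spare bed is empty, and the tape, gauge and screwdriver look unmoved. The bottle and jar measured within about 4 mm of centre; the tin's single-view check read about 8 mm off, still within 15 mm. The hand-in returned no verdict.

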